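# Hang the grinder on the spring balancer

## Robot

A 7-joint arm with a two-finger parallel gripper is mounted at the origin on the work surface. World frame = base frame: x ahead of the robot, y to its left, z up, the work surface at z = 0. Lengths are in m, angles in degrees, forces in N, time in s.
With the tool pointing down it reaches from about 0.425 to 0.925 m from the base axis. Payload 6.8 kg.
Tool frame: the origin (TCP) lies at the very end of the fingers, on their centre line; the grasp point (between the pads) lies 19 mm behind it (pinch_z is the distance from the TCP to the grasp point, in m); z points along the fingers, y is the line along which they close (so a half turn about z gives the same grasp; the last joint's range is limited). The gripper opens to 85 mm and grips with 20 to 120 N. Pads are 22 mm wide; open, the fingers measure 114 mm over their backs; the gripper's body (76 mm by 85 mm) begins 54 mm behind the grasp point. The pads swing forward as they close: fully open they stand 13 mm farther back than shut.
Start: joints at [70.64, 27.33, 1.283, 89.118, -0.659, 63.558, -4.761], TCP at [0.154, -0.657, 0.231] pointing down, gripper open.
Joint ranges: [-169.35, 169.35], [-19.33, 120.38], [-80.79, 83.38], [13.8, 139.57], [-78.32, 258.32], [9.67, 109.79], [-169.56, 169.56]. Speed limits (degrees/s): [136.94, 136.94, 180, 180, 180, 180, 180].

## Interface

Orientations are given as [roll, pitch, yaw] about the fixed x, y, z axes, in that order (R = Rz(yaw) Ry(pitch) Rx(roll)).
In Python, from workcell import * gives the robot as it stands. The module is installed in compiled form; this text tells all that it offers.
- The arm moves only by the tool apply_moves, never from a script. Its argument "targets" is a list of rows, each an object of numbers: "x", "y", "z": the shift along the world's x, y, z in cm; "ax", "ay", "az": the turn, a rotation vector about the world's x, y, z in rad. In form: [{"x": .., "y": .., "z": .., "ax": .., "ay": .., "az": ..}, ...]. A call has exactly 10 rows; each row is the pose to reach, as a shift and turn from the pose commanded when the call began; what a row does not reach only later rows make up. A row lasts 1/8 s, in which the tool goes at most 62.5 mm and 10.7 degrees, less where a joint would pass 70% of its speed; a pose out of reach is approached as far as the arm can. A call with a gripper value outside its range is refused whole. "hand" is the opening, from -1 (shut) to 1 (fully open), set as the call begins (left out, the last holds). The fingers move at their own pace and stop on an object; "squeeze" is the grip in N (left out, the last holds). Time passes only in rows, so rows that repeat a pose let the fingers close, or fill a call up. It gives the time, the measured TCP pose, the force, the opening and the grip force at its end, in the units of the state.
- get_state(): the state, without advancing time (a new reading comes with each control period).
- camera(name): name is "side" or "top"; returns a dict with "image" (420x560x3 uint8, red, green, blue), "fx", "fy", "cx", "cy" (pixels), "origin" and "orientation" of the camera in the world. Camera axes: x right, y down, z forward; pixel columns grow to the right and rows downward; lengths in m; the calibration is good to about 2 mm. A picture is of the moment at which its call begins. There is no depth.
- hand_in(): hands the job in; it is judged then, once.
The state is a dict: "clock": time; "joints": joint angles; "dq": joint speeds; "joint_torque": joint torques, N m; "position": TCP position; "ee_rot": TCP orientation; "force": force on the tool from outside, world axes, zero at the start; "wrist_torque": the same for the moment, N m; "width": opening from 0.0 (shut) to 1.0 (fully open); "grasp_force": force on a finger pad.
Only numpy, scipy, OpenCV 4.12 (cv2) and the standard library are available. Lean on these libraries where they do the work, as an engineer would, in place of code of your own. Each camera call takes 0.05 s, during which the arm holds its last target. There are 200 camera calls.

## Task

Hang the grinder on the spring balancer: take the hook by its yellow grip, pull it down, slide it in under the grinder's wire bail until you feel it touch the wire, and ease it up so that it lifts the grinder out of its cradle. Keep hold until the hook is home at the top, then let go and leave the grinder hanging there still. Never let the hook fly up, press on the grinder only lightly (under 15 N), and leave the pots and other things on the bench alone.

Things in the scene. Friction and masses are not known exactly. Their poses are not given: they have to be found in the camera images.
- hook: steel hook on the swivelling end of the balancer arm, always upright. Origin: lowest point of its bend, on the wire's centre line and the swivel axis; z up, x level towards the tip. Wire 7 mm thick, bent to 9.5 mm centre-line radius; underside 3.5 mm below the origin. Moved along +x it catches a wire that passes over its tip and meets the shank, upright at x = -9.5 mm up to 36 mm above the origin
- hook_tip (a point): top of the hook's tip, which is turned in a little: x = +6.5 mm from the hook's origin, 20 mm above the origin
- hook_grip (a point): centre of the yellow grip, 97 mm straight above the hook's origin: upright flat bar 16 mm thick (along the hook's y: pinch these faces from above), 34 mm wide (along its x), 46 mm tall, on a 44 mm disc; open above. Held here the hook can be moved level in any direction (light two-link arm, links 270 mm, reaching it from the column 53 to 95 mm above the hook's origin) and turned 2.6 rad either way
- lift (a joint): travel of the balancer's sprung carriage in m: 0 = hook home against the upper stop, grows downward to 0.15. The spring pulls the empty hook up with about 9 N at the top and 12 N at the bottom: let go empty, it flies up. With the grinder on, the pull is still upward, by about 2 to 7 N
- column: fixed column of the balancer: aluminium post 45 mm square with its centre 20 mm towards +x of the origin, base plate 140 mm square, blue spring drum on top, 500 mm tall. Origin at the bench, z up
- grinder: cordless straight grinder lying level in its cradle: green round body 48 mm in diameter, 150 mm long, 0.4 to 0.65 kg. Origin: middle of the body on its axis, 52 mm above the bench; x along the axis to the nose and stone (ends at +145 mm), battery block at x = -77 to -119 mm, 25 mm above the axis at most; z up. The cradle lets it shift only about 1.5 mm along its axis
- bail_zone (a point): point 63 mm above the grinder's origin: height of the wire's middle at the crown of the bail, a stiff steel wire arch (wire 6 mm thick, 54 mm wide) standing over the body across its axis, 36 mm clear under the crown. The bail itself is clamped tight anywhere from 31 mm behind to 31 mm ahead of this point along the grinder's x; its place is not measured: feel for it or look. Off the middle, the grinder hangs tilted
- cradle: fixed green cradle on a dark base plate 210 x 90 mm, x along the grinder's axis. Origin at the bench under the middle; V saddles at x = +55 and -55 mm, low end lips at x = +80 and -80 mm, nothing of it higher than the grinder's body
- teapot: stoneware teapot, bystander, 120 mm tall, origin at its foot
- jar: brown lidded jar, bystander, 106 mm tall, origin at its foot
- cup_brown: brown cup, bystander, 78 mm tall, origin at its foot
- cup_ash: ash-glazed cup, bystander, 70 mm tall, origin at its foot
- prop: square kiln prop, bystander, 40 x 40 x 100 mm, origin at its foot
- brush: brush lying on the bench, bystander
- spanner: small spanner lying on the bench, bystander
Mind the look-alikes: they are no part of the job. Leave any blue look-alike of the cradle alone.

How it is judged (in metres and radians):
On the way, in this order (a step that is already met when the one before it is completed fails the run):
1. the hook is pulled down to the grinder's bail (carriage down more than 80 mm) (value of joint lift above 0.08 m), for 0.2 s.
2. held by the grip, the hook carries the grinder and has begun to lift it (10 mm up, hook still at least 30 mm below its stop) (height (world z) of grinder above 0.062 m and value of joint lift above 0.03 m and contact force between hook and grinder above 2 N and contact force between the fingers and hook above 0.5 N), for 0.1 s.
At the end, for the whole second after the job is handed in: The hook is home (carriage within 15 mm of its upper stop), the grinder hangs on it by its bail, more than 110 mm above the bench, clear of the cradle and under the hook (within 50 mm), hanging still (under 0.06 m/s and 0.8 rad/s) (value of joint lift below 0.015 m and height (world z) of grinder above 0.11 m and contact force between hook and grinder above 2 N and contact force between grinder and cradle below 0.2 N and linear speed of grinder below 0.06 m/s and angular speed of grinder below 0.8 rad/s and horizontal distance between grinder and hook below 0.05 m); the robot touches nothing.
It fails at once if the hook flies up: the carriage rises faster than 0.4 m/s (velocity of joint lift below -0.4 m/s).
It fails at once if the hook shoves on the grinder with more than 15 N (contact force between hook and grinder above 15 N).
It fails at once if a pot or another thing on the bench is moved by more than 30 mm (distance of any of teapot, jar, cup_brown, cup_ash, prop, brush, spanner from where it was at the start of the episode above 0.03 m).
It also fails if it takes over 66 s, if anything falls off the work surface, if the arm or the gripper's body presses on something with over 40 N, if the wrist force passes 120 N, or if a joint passes its speed limit or range.

## Working session

There is one attempt and no reset: what is moved stays moved. The work goes in short steps, Python scripts to look and compute and a tool call to move; the robot and the scene stay as the last step left them, time stands still between calls to the robot, and variables do not carry over. Pictures are saved under pics/ and viewed, at most 10 in all, crops included, and the job is handed in when it is done.

Besides the shell and the picture viewer there is one more tool, called after "Call:" as name(argument=value, ...) on one line, values as JSON. apply_moves: Moves the arm, as the interface text tells. Its arguments: {"type":"object","properties":{"targets":{"type":"array"},"hand":{"type":"number"},"squeeze":{"type":"number"}},"required":["targets"]}

```bash
mkdir -p pics; cat > h.py <<'E'
from workcell import *
import numpy as np, cv2
from scipy.spatial.transform import Rotation as R
def cam(n):
    c=camera(n); o=np.array(c["orientation"],float)
    c["R"]=o if o.shape==(3,3) else R.from_euler('xyz',o,degrees=True).as_matrix()
    return c
def ray(c,u,v):
    d=c["R"]@np.array([(u-c["cx"])/c["fx"],(v-c["cy"])/c["fy"],1.]); return np.array(c["origin"]),d
def onz(c,u,v,z):
    o,d=ray(c,u,v); return o+d*(z-o[2])/d[2]
def proj(c,p):
    q=c["R"].T@(np.array(p)-c["origin"]); return np.array([c["fx"]*q[0]/q[2]+c["cx"],c["fy"]*q[1]/q[2]+c["cy"]])
def tri(c1,p1,c2,p2):
    o1,d1=ray(c1,*p1);o2,d2=ray(c2,*p2)
    s=np.linalg.lstsq(np.c_[d1,-d2],o2-o1,rcond=None)[0]
    a,b=o1+s[0]*d1,o2+s[1]*d2
    return (a+b)/2,np.linalg.norm(a-b)
def save(c,n): cv2.imwrite(f"pics/{n}.png",cv2.cvtColor(c["image"],cv2.COLOR_RGB2BGR))
E
python3 - <<'E'
from h import *
for n in("side","top"):
    c=cam(n);save(c,n+"0");print(n,c["origin"],c["orientation"],c["fx"],c["cx"],c["cy"])
print(get_state())
E
```

```text
side [0.23968502 0.86087428 1.1501229 ] [-137.44304535    0.5774597  -165.07155906] 443.2065676200071 283.2165535244291 212.01878352704068
top [0.19729457 0.02238244 1.54484259] [-1.68453727e+02  7.05968171e-02 -9.25745383e+01] 510.87103811133625 269.5960985840624 209.83744189672382
{'clock': 0.1, 'joints': array([70.63857038, 27.36999987,  1.28069082, 89.16816206, -0.65771141,
       63.55956936, -4.76245702]), 'dq': array([-0.06512621, -0.1451204 , -0.05872969, -0.05380059, -0.00969382,
       -0.06184344,  0.02676695]), 'joint_torque': array([ 3.29692208e-03, -5.97762144e+01,  1.61303803e+00, -2.81957334e+01,
        1.27452443e-02,  4.99940623e-03,  2.62388255e-05]), 'position': array([ 0.15363345, -0.65676904,  0.23046859]), 'ee_rot': array([-1.79909959e+02,  7.79403506e-03,  1.31678168e+01]), 'force': array([ 0.21474678, -0.51560428,  0.15191135]), 'wrist_torque': array([-0.00248018, -0.01704098,  0.01254858]), 'grasp_force': 0.0, 'width': 1.0001912907147885}
```

View pics/side0.png

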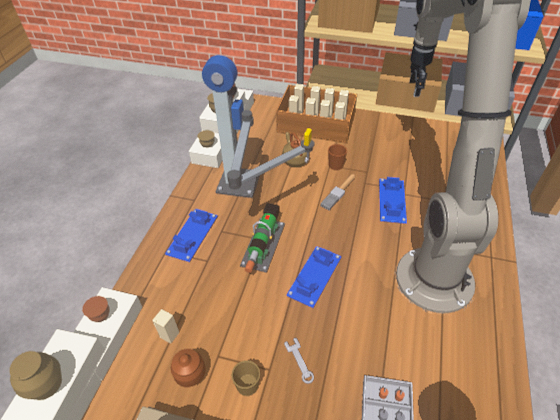

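View pics/top0.png

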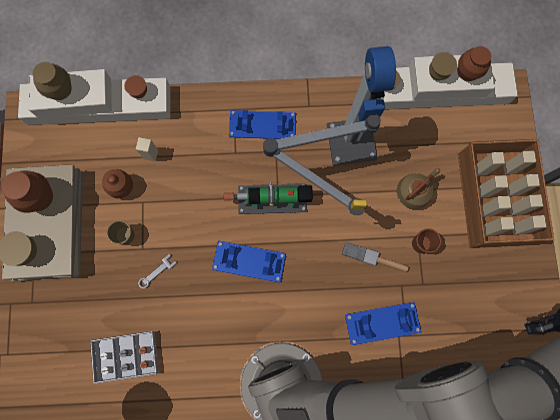

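The grinder is at top (273,195) with its nose to the left (+y). The yellow grip is at top (359,204) and side (309,133). The column base is at top (353,143).

```bash
python3 - <<'E'
from h import *
C={n:cam(n) for n in("side","top")}
P={}
for n,(x0,x1,y0,y1) in dict(side=(200,340,60,290),top=(210,400,80,240)).items():
    im=C[n]["image"];h=cv2.cvtColor(im,cv2.COLOR_RGB2HSV)
    m=cv2.inRange(h,(22,150,120),(32,255,255)); g=cv2.inRange(h,(45,120,30),(75,255,255))
    for nm,mm in(("yel",m),("grn",g)):
        k=np.zeros_like(mm);k[y0:y1,x0:x1]=mm[y0:y1,x0:x1]
        nn,l,st,ce=cv2.connectedComponentsWithStats(k)
        print(n,nm,[(st[i].tolist(),ce[i].round(1).tolist()) for i in range(1,nn) if st[i,4]>8])
        if nm=="yel":P[n]=ce[1+np.argmax(st[1:,4])]
print(tri(C["side"],P["side"],C["top"],P["top"]))
a=C["side"]["image"][110:280,210:335];b=C["top"]["image"][110:220,220:380]
a=cv2.resize(a,None,fx=3.4,fy=3.4,interpolation=cv2.INTER_CUBIC);b=cv2.resize(b,None,fx=2.3,fy=2.3,interpolation=cv2.INTER_CUBIC)
o=np.zeros((600,800,3),np.uint8);o[:a.shape[0],:a.shape[1]]=a;o[:b.shape[0],430:430+b.shape[1]]=b
save(dict(image=o),"crop1")
E
```

```text
side yel [([304, 128, 8, 18, 107], [307.1, 136.6])]
side grn [([261, 213, 15, 15, 112], [268.8, 219.5]), ([259, 224, 9, 6, 21], [262.0, 225.8]), ([254, 233, 13, 8, 69], [260.5, 236.1]), ([249, 247, 13, 9, 55], [255.3, 249.9])]
top yel [([351, 200, 16, 8, 90], [358.6, 202.8])]
top grn [([274, 186, 24, 17, 334], [285.4, 194.6]), ([247, 189, 2, 15, 24], [247.5, 196.0]), ([260, 188, 8, 15, 120], [263.5, 195.0])]
(array([ 0.45815666, -0.2092995 ,  0.30430388]), np.float64(0.0004338732222559914))
```

View pics/crop1.png

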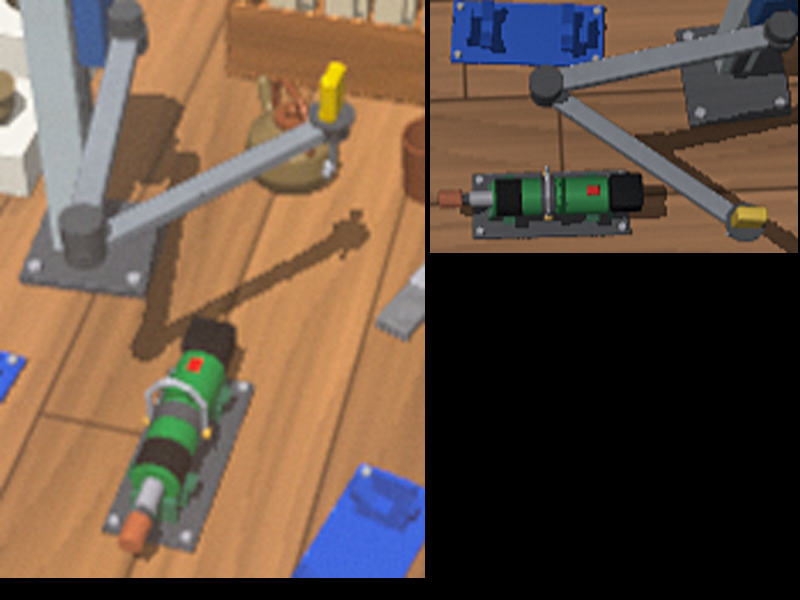

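The bail shows at top ≈(271,193) and side ≈(262,222). I'll triangulate it together with the grip bar's direction, and zoom in on the hook to see which way its tip faces.

```bash
python3 - <<'E'
from h import *
s=cam("side");t=cam("top")
print("bail tri",tri(s,(262.4,222.4),t,(271.3,193)),"onz",onz(t,271.3,192,.115), onz(s,262.4,222.4,.115))
# grinder axis: body + battery ends from top
for nm,p,z in(("nose stone end",(223.5,196),.052),("batt end",(313,193),.06),("bodycentre greens L",(246.5,196),.06),("R",(298,194.5),.06)):print(nm,onz(t,*p,z))
h=cv2.cvtColor(t["image"],cv2.COLOR_RGB2HSV);m=cv2.inRange(h,(22,130,100),(32,255,255));m[:,:340]=0;m[:195]=0;m[215:]=0;m[:,380:]=0
pts=np.argwhere(m)[:,::-1].astype(np.float32);r=cv2.minAreaRect(pts);b=cv2.boxPoints(r)
print(r,[onz(t,*q,.325)[:2].round(4) for q in b])
for nm,p in(("pivot",(373,122)),("elbow",(270.5,147))):print(nm,onz(t,*p,.29))
a=cv2.resize(s["image"][115:170,285:335],None,fx=8,fy=8,interpolation=cv2.INTER_CUBIC)
b=cv2.resize(t["image"][185:225,335:385],None,fx=8,fy=8,interpolation=cv2.INTER_CUBIC)
o=np.zeros((440,800,3),np.uint8);o[:a.shape[0],:400]=a;o[:b.shape[0],400:]=b
save(dict(image=o),"crop2")
E
```

```text
bail tri (array([0.54208675, 0.00414899, 0.11516535]), np.float64(0.007383062841693631)) onz [0.54129338 0.00377093 0.115     ] [0.54597075 0.00355905 0.115     ]
nose stone end [0.55061219 0.1467396  0.052     ]
batt end [ 0.54582821 -0.12120657  0.06      ]
bodycentre greens L [0.54561672 0.07752176 0.06      ]
R [ 0.54325995 -0.07620299  0.06      ]
((358.5, 203.5), (7.0, 15.0), 90.0) [array([ 0.4619, -0.1873]), array([ 0.4602, -0.224 ]), array([ 0.4428, -0.2225]), array([ 0.4444, -0.186 ])]
pivot [ 0.67397261 -0.26637664  0.29      ]
elbow [0.61812251 0.00268101 0.29      ]
```

View pics/crop2.png

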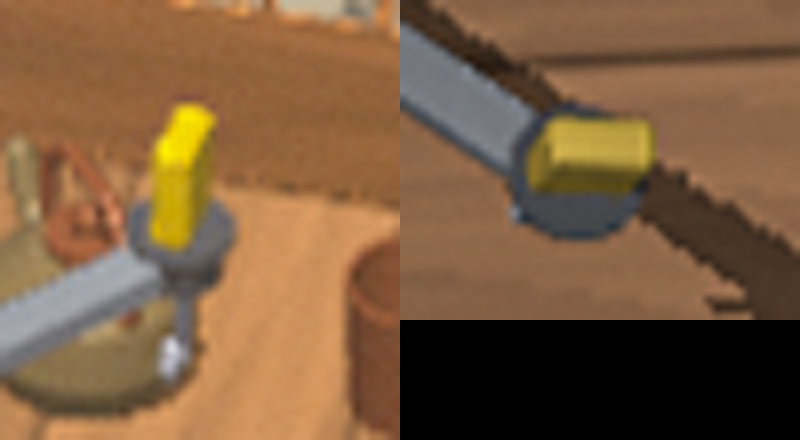

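```bash
python3 - <<'E'
from h import *
s=cam("side");t=cam("top")
p,e=tri(s,(308.9,129.4),t,(360,202.3));print("top face",p,e)
for z in(.27,.28,.29):print(onz(t,357.3,206.3,z), onz(s,285+182/8,115+237/8,z))
print("shank bottom side/top tip",tri(s,(285+170/8,115+358/8),t,(335+115/8,185+213/8)))
E
```

```text
top face [ 0.45304415 -0.20719987  0.33380902] 0.0004172081909674539
[ 0.45663979 -0.21158023  0.27      ] [ 0.45583011 -0.21357421  0.27      ]
[ 0.45460546 -0.209745    0.28      ] [ 0.45337426 -0.20136627  0.28      ]
[ 0.45257113 -0.20790977  0.29      ] [ 0.45091841 -0.18915834  0.29      ]
shank bottom side/top tip (array([ 0.45458582, -0.19863259,  0.2202462 ]), np.float64(0.0024199882497719276))
```

Call:
apply_moves(targets=[{"z":5},{"z":10,"az":0.15},{"x":2,"y":3,"z":15,"az":0.3},{"x":5,"y":8,"z":19,"az":0.45},{"x":8,"y":13,"z":19,"az":0.6},{"x":11,"y":18,"z":19,"az":0.75},{"x":14,"y":23,"z":19,"az":0.9},{"x":17,"y":28,"z":19,"az":1.05},{"x":20,"y":32,"z":19,"az":1.2},{"x":23,"y":36,"z":19,"az":1.34}], hand=1)

```text
invalid input at $.targets[0]: expected keys x, y, z, ax, ay, az
```

Call:
apply_moves(targets=[{"x":0,"y":0,"z":5,"ax":0,"ay":0,"az":0.1},{"x":0,"y":1,"z":10,"ax":0,"ay":0,"az":0.2},{"x":3,"y":4,"z":15,"ax":0,"ay":0,"az":0.35},{"x":6,"y":8,"z":19,"ax":0,"ay":0,"az":0.5},{"x":9,"y":13,"z":19,"ax":0,"ay":0,"az":0.65},{"x":12,"y":18,"z":19,"ax":0,"ay":0,"az":0.8},{"x":15,"y":23,"z":19,"ax":0,"ay":0,"az":0.95},{"x":18,"y":28,"z":19,"ax":0,"ay":0,"az":1.1},{"x":21,"y":33,"z":19,"ax":0,"ay":0,"az":1.22},{"x":24,"y":37,"z":19,"ax":0,"ay":0,"az":1.34}], hand=1)

```text
clock: 1.65
position: [0.3945, -0.2851, 0.4218]
ee_rot: [180.0, 0.1, 90.2]
force: [0.9, -1.2, 0.0]
width: 1.0
grasp_force: 0.0
```

Call:
apply_moves(targets=[{"x":3,"y":4,"z":0,"ax":0,"ay":0,"az":0},{"x":6,"y":7.7,"z":0,"ax":0,"ay":0,"az":0},{"x":6,"y":7.7,"z":-3,"ax":0,"ay":0,"az":0},{"x":6,"y":7.7,"z":-6,"ax":0,"ay":0,"az":0},{"x":6,"y":7.7,"z":-8,"ax":0,"ay":0,"az":0},{"x":6,"y":7.7,"z":-10,"ax":0,"ay":0,"az":0},{"x":6,"y":7.7,"z":-11.5,"ax":0,"ay":0,"az":0},{"x":6,"y":7.7,"z":-13,"ax":0,"ay":0,"az":0},{"x":6,"y":7.7,"z":-13,"ax":0,"ay":0,"az":0},{"x":6,"y":7.7,"z":-13,"ax":0,"ay":0,"az":0}], hand=1)

```text
clock: 2.9
position: [0.4542, -0.2104, 0.2919]
ee_rot: [180.0, 0.0, 89.9]
force: [1.1, 0.2, -0.0]
width: 0.996
grasp_force: 0.0
```

```bash
python3 - <<'E'
from h import *
s=cam("side");t=cam("top");print(get_state()["joints"])
a=cv2.resize(s["image"][75:195,240:390],None,fx=2.66,fy=2.66,interpolation=cv2.INTER_CUBIC)
b=cv2.resize(t["image"][140:260,290:440],None,fx=2.66,fy=2.66,interpolation=cv2.INTER_CUBIC)
save(dict(image=np.hstack([a,b])),"grasp")
E
```

```text
[ 43.9855161    9.6568947  -29.37227406 106.63465507   5.22686704
  64.94398683  12.68816678]
```

View pics/grasp.png

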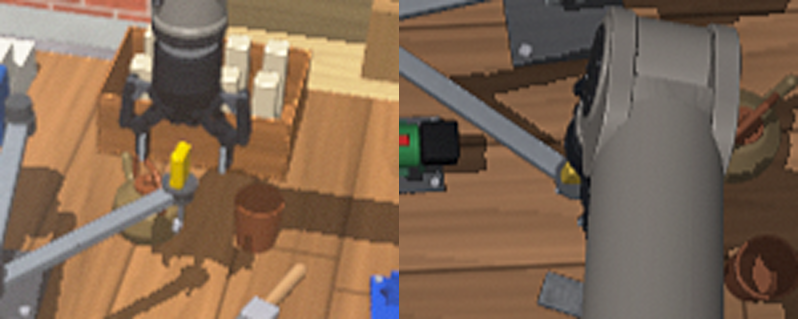

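The bar stands centred between the open fingers, so I'm closing the gripper.

Call:
apply_moves(targets=[{"x":0,"y":0,"z":0,"ax":0,"ay":0,"az":0},{"x":0,"y":0,"z":0,"ax":0,"ay":0,"az":0},{"x":0,"y":0,"z":0,"ax":0,"ay":0,"az":0},{"x":0,"y":0,"z":0,"ax":0,"ay":0,"az":0},{"x":0,"y":0,"z":0,"ax":0,"ay":0,"az":0},{"x":0,"y":0,"z":0,"ax":0,"ay":0,"az":0},{"x":0,"y":0,"z":0,"ax":0,"ay":0,"az":0},{"x":0,"y":0,"z":0,"ax":0,"ay":0,"az":0},{"x":0,"y":0,"z":0,"ax":0,"ay":0,"az":0},{"x":0,"y":0,"z":0,"ax":0,"ay":0,"az":0}], hand=-1, squeeze=80)

```text
clock: 4.25
position: [0.4539, -0.2103, 0.2914]
ee_rot: [180.0, 0.0, 89.9]
force: [-0.8, -0.3, 2.7]
width: 0.174
grasp_force: 79.5
```

Call:
apply_moves(targets=[{"x":0,"y":0,"z":-1,"ax":0,"ay":0,"az":0},{"x":0,"y":0,"z":-2,"ax":0,"ay":0,"az":0},{"x":0,"y":0,"z":-3,"ax":0,"ay":0,"az":0},{"x":0,"y":0,"z":-4,"ax":0,"ay":0,"az":0},{"x":0,"y":0,"z":-5,"ax":0,"ay":0,"az":0},{"x":0,"y":0,"z":-6,"ax":0,"ay":0,"az":0},{"x":0,"y":0,"z":-7,"ax":0,"ay":0,"az":0},{"x":0,"y":0,"z":-8,"ax":0,"ay":0,"az":0},{"x":0,"y":0,"z":-9,"ax":0,"ay":0,"az":0},{"x":0,"y":0,"z":-9.5,"ax":0,"ay":0,"az":0}])

```text
clock: 5.5
position: [0.4553, -0.2107, 0.1975]
ee_rot: [179.8, 0.1, 89.9]
force: [-0.5, -1.2, 11.0]
width: 0.173
grasp_force: 80.9
```

Call:
apply_moves(targets=[{"x":1,"y":1.5,"z":0,"ax":0,"ay":0,"az":0},{"x":2,"y":3.5,"z":0,"ax":0,"ay":0,"az":0},{"x":3,"y":5.5,"z":0,"ax":0,"ay":0,"az":0},{"x":4,"y":7.5,"z":0,"ax":0,"ay":0,"az":0},{"x":5,"y":9.5,"z":0,"ax":0,"ay":0,"az":0},{"x":6,"y":11,"z":0,"ax":0,"ay":0,"az":0},{"x":7,"y":13,"z":0,"ax":0,"ay":0,"az":0},{"x":8,"y":15,"z":0,"ax":0,"ay":0,"az":0},{"x":9,"y":16,"z":0,"ax":0,"ay":0,"az":0},{"x":9,"y":16,"z":0,"ax":0,"ay":0,"az":0}])

```text
clock: 6.75
position: [0.5461, -0.0488, 0.1981]
ee_rot: [179.8, -0.0, 90.1]
force: [0.2, -0.2, 12.6]
width: 0.175
grasp_force: 80.9
```

```bash
python3 - <<'E'
from h import *
s=cam("side");t=cam("top")
a=cv2.resize(s["image"][150:290,215:315],None,fx=4,fy=4,interpolation=cv2.INTER_CUBIC)
b=cv2.resize(t["image"][150:250,230:330],None,fx=4,fy=4,interpolation=cv2.INTER_CUBIC)
o=np.zeros((560,800,3),np.uint8);o[:,:400]=a;o[:400,400:]=b
save(dict(image=o),"near1");st=get_state();print(st["position"],st["force"],st["clock"])
for z in(.105,.118):print(proj(s,[.544,-.05,z]))
E
```

```text
[ 0.54554238 -0.04978742  0.19800225] [-0.81469558  0.20977779 10.38434781] 6.85
[267.95210497 212.37929462]
[267.80715121 209.61615224]
```

View pics/near1.png

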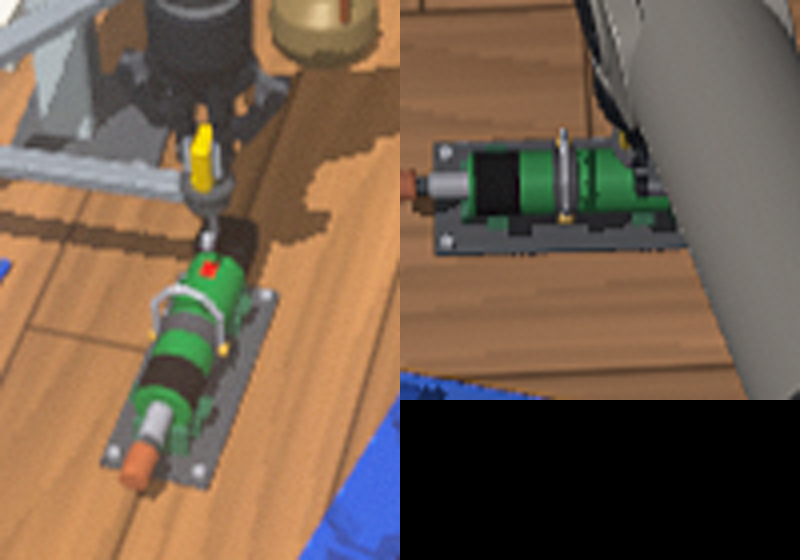

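Both views show the hook over the green body behind the bail: side (267,212), bail crown at side ≈(261,222). Vision gives the hook height only to about ±6 mm. I'll lower it onto the round body gently and use that contact as a height reference.

Call:
apply_moves(targets=[{"x":0,"y":0,"z":-0.2,"ax":0,"ay":0,"az":0},{"x":0,"y":0,"z":-0.4,"ax":0,"ay":0,"az":0},{"x":0,"y":0,"z":-0.6,"ax":0,"ay":0,"az":0},{"x":0,"y":0,"z":-0.8,"ax":0,"ay":0,"az":0},{"x":0,"y":0,"z":-1.0,"ax":0,"ay":0,"az":0},{"x":0,"y":0,"z":-1.2,"ax":0,"ay":0,"az":0},{"x":0,"y":0,"z":-1.4,"ax":0,"ay":0,"az":0},{"x":0,"y":0,"z":-1.6,"ax":0,"ay":0,"az":0},{"x":0,"y":0,"z":-1.7,"ax":0,"ay":0,"az":0},{"x":0,"y":0,"z":-1.7,"ax":0,"ay":0,"az":0}])

```text
clock: 8.1
position: [0.5454, -0.0502, 0.1809]
ee_rot: [179.8, 0.0, 90.0]
force: [-0.0, -0.5, 10.6]
width: 0.175
grasp_force: 81.0
```

```bash
python3 - <<'E'
from h import *
s=cam("side")
for i in range(3):
  st=get_state();print(st["position"].round(4),st["force"].round(1),st["clock"]);cam("top")
a=cv2.resize(s["image"][185:245,245:305],None,fx=10,fy=10,interpolation=cv2.INTER_CUBIC)
# expected bend bottom for origin heights
for z in(.085,.09,.095,.1):
  b=proj(s,[.5455,-.05,z-.0035]);p=proj(s,[.5455,-.0435,z+.02]);print(z,b.round(1),p.round(1),((b-[245,185])*10).round(),((p-[245,185])*10).round())
save(dict(image=a),"near2")
E
```

```text
[ 0.5454 -0.0502  0.181 ] [-0.6 -0.5 11.4] 8.15
[ 0.5454 -0.0502  0.181 ] [-0.2 -0.  10.8] 8.2
[ 0.5454 -0.0502  0.181 ] [-0.4 -0.4 10.7] 8.25
0.085 [267.8 217.2] [266.9 213.7] [228. 322.] [219. 287.]
0.09 [267.7 216.2] [266.9 212.7] [227. 312.] [219. 277.]
0.095 [267.7 215.1] [266.8 211.6] [227. 301.] [218. 266.]
0.1 [267.6 214.1] [266.8 210.6] [226. 291.] [218. 256.]
```

View pics/near2.png

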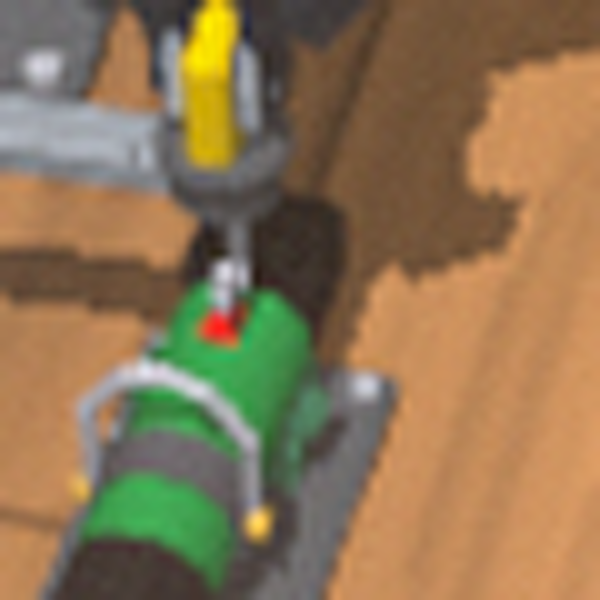

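Hook bottom is at ≈(268,216) and its tip at (268,211), which puts the origin near z 0.095 m. Lowering slowly.

Call:
apply_moves(targets=[{"x":0,"y":0,"z":-0.1,"ax":0,"ay":0,"az":0},{"x":0,"y":0,"z":-0.2,"ax":0,"ay":0,"az":0},{"x":0,"y":0,"z":-0.3,"ax":0,"ay":0,"az":0},{"x":0,"y":0,"z":-0.4,"ax":0,"ay":0,"az":0},{"x":0,"y":0,"z":-0.5,"ax":0,"ay":0,"az":0},{"x":0,"y":0,"z":-0.6,"ax":0,"ay":0,"az":0},{"x":0,"y":0,"z":-0.7,"ax":0,"ay":0,"az":0},{"x":0,"y":0,"z":-0.8,"ax":0,"ay":0,"az":0},{"x":0,"y":0,"z":-0.9,"ax":0,"ay":0,"az":0},{"x":0,"y":0,"z":-0.9,"ax":0,"ay":0,"az":0}])

```text
clock: 9.55
position: [0.5454, -0.0502, 0.172]
ee_rot: [179.8, 0.0, 90.0]
force: [-0.3, 0.7, 11.3]
width: 0.176
grasp_force: 81.0
```

Call:
apply_moves(targets=[{"x":0,"y":0,"z":-0.02,"ax":0,"ay":0,"az":0},{"x":0,"y":0,"z":-0.04,"ax":0,"ay":0,"az":0},{"x":0,"y":0,"z":-0.06,"ax":0,"ay":0,"az":0},{"x":0,"y":0,"z":-0.08,"ax":0,"ay":0,"az":0},{"x":0,"y":0,"z":-0.1,"ax":0,"ay":0,"az":0},{"x":0,"y":0,"z":-0.12,"ax":0,"ay":0,"az":0},{"x":0,"y":0,"z":-0.14,"ax":0,"ay":0,"az":0},{"x":0,"y":0,"z":-0.16,"ax":0,"ay":0,"az":0},{"x":0,"y":0,"z":-0.18,"ax":0,"ay":0,"az":0},{"x":0,"y":0,"z":-0.2,"ax":0,"ay":0,"az":0}])

```text
clock: 10.8
position: [0.5454, -0.0501, 0.17]
ee_rot: [179.8, 0.0, 90.0]
force: [-0.1, 0.3, 12.3]
width: 0.177
grasp_force: 81.0
```

Call:
apply_moves(targets=[{"x":0,"y":0,"z":-0.02,"ax":0,"ay":0,"az":0},{"x":0,"y":0,"z":-0.04,"ax":0,"ay":0,"az":0},{"x":0,"y":0,"z":-0.06,"ax":0,"ay":0,"az":0},{"x":0,"y":0,"z":-0.08,"ax":0,"ay":0,"az":0},{"x":0,"y":0,"z":-0.1,"ax":0,"ay":0,"az":0},{"x":0,"y":0,"z":-0.12,"ax":0,"ay":0,"az":0},{"x":0,"y":0,"z":-0.14,"ax":0,"ay":0,"az":0},{"x":0,"y":0,"z":-0.16,"ax":0,"ay":0,"az":0},{"x":0,"y":0,"z":-0.18,"ax":0,"ay":0,"az":0},{"x":0,"y":0,"z":-0.2,"ax":0,"ay":0,"az":0}])

```text
clock: 12.05
position: [0.5454, -0.0502, 0.168]
ee_rot: [179.8, 0.0, 89.9]
force: [-0.4, 0.4, 11.8]
width: 0.175
grasp_force: 81.0
```

```bash
python3 - <<'E'
from h import *
for i in range(3):
  cam("top");st=get_state();print(st["position"].round(4),st["force"].round(1),st["wrist_torque"].round(2),st["clock"])
E
```

```text
[ 0.5454 -0.0502  0.168 ] [-0.9  0.9 12.4] [-0.29  0.04  0.  ] 12.1
[ 0.5454 -0.0502  0.168 ] [-0.2 -0.2 11.5] [-0.2   0.12  0.01] 12.15
[ 0.5454 -0.0502  0.168 ] [ 0.3  0.2 11.9] [-0.2   0.1   0.03] 12.2
```

Call:
apply_moves(targets=[{"x":0,"y":0,"z":-0.02,"ax":0,"ay":0,"az":0},{"x":0,"y":0,"z":-0.04,"ax":0,"ay":0,"az":0},{"x":0,"y":0,"z":-0.06,"ax":0,"ay":0,"az":0},{"x":0,"y":0,"z":-0.08,"ax":0,"ay":0,"az":0},{"x":0,"y":0,"z":-0.1,"ax":0,"ay":0,"az":0},{"x":0,"y":0,"z":-0.12,"ax":0,"ay":0,"az":0},{"x":0,"y":0,"z":-0.14,"ax":0,"ay":0,"az":0},{"x":0,"y":0,"z":-0.16,"ax":0,"ay":0,"az":0},{"x":0,"y":0,"z":-0.18,"ax":0,"ay":0,"az":0},{"x":0,"y":0,"z":-0.2,"ax":0,"ay":0,"az":0}])

```text
clock: 13.45
position: [0.5455, -0.0502, 0.1661]
ee_rot: [179.8, 0.0, 90.0]
force: [-0.6, -0.7, 12.9]
width: 0.171
grasp_force: 81.0
```

Call:
apply_moves(targets=[{"x":0,"y":0,"z":-0.01,"ax":0,"ay":0,"az":0},{"x":0,"y":0,"z":-0.02,"ax":0,"ay":0,"az":0},{"x":0,"y":0,"z":-0.04,"ax":0,"ay":0,"az":0},{"x":0,"y":0,"z":-0.05,"ax":0,"ay":0,"az":0},{"x":0,"y":0,"z":-0.06,"ax":0,"ay":0,"az":0},{"x":0,"y":0,"z":-0.08,"ax":0,"ay":0,"az":0},{"x":0,"y":0,"z":-0.1,"ax":0,"ay":0,"az":0},{"x":0,"y":0,"z":-0.12,"ax":0,"ay":0,"az":0},{"x":0,"y":0,"z":-0.13,"ax":0,"ay":0,"az":0},{"x":0,"y":0,"z":-0.15,"ax":0,"ay":0,"az":0}])

```text
clock: 14.7
position: [0.5456, -0.0502, 0.1656]
ee_rot: [179.8, 0.1, 89.9]
force: [-4.2, 0.1, 21.3]
width: 0.175
grasp_force: 82.4
```

Contact with the body shows at TCP z 0.1656 (+9 N), so the hook origin is about 86 mm below the TCP. I'll raise it 6 mm to pass under the crown, then advance along +y.

Call:
apply_moves(targets=[{"x":0,"y":0,"z":0.2,"ax":0,"ay":0,"az":0},{"x":0,"y":0,"z":0.4,"ax":0,"ay":0,"az":0},{"x":0,"y":0,"z":0.6,"ax":0,"ay":0,"az":0},{"x":0,"y":0.5,"z":0.7,"ax":0,"ay":0,"az":0},{"x":0,"y":1,"z":0.7,"ax":0,"ay":0,"az":0},{"x":0,"y":1.5,"z":0.7,"ax":0,"ay":0,"az":0},{"x":0,"y":2,"z":0.7,"ax":0,"ay":0,"az":0},{"x":0,"y":2.5,"z":0.7,"ax":0,"ay":0,"az":0},{"x":0,"y":3,"z":0.7,"ax":0,"ay":0,"az":0},{"x":0,"y":3,"z":0.7,"ax":0,"ay":0,"az":0}])

```text
clock: 15.95
position: [0.5454, -0.0196, 0.1716]
ee_rot: [179.8, 0.0, 90.0]
force: [-0.2, -0.7, 11.3]
width: 0.18
grasp_force: 80.9
```

```bash
python3 - <<'E'
from h import *
s=cam("side");t=cam("top")
st=get_state();print(st["position"].round(4),st["force"].round(1),st["clock"])
a=cv2.resize(s["image"][195:245,245:285],None,fx=11,fy=11,interpolation=cv2.INTER_CUBIC)
b=cv2.resize(t["image"][175:215,255:285],None,fx=11,fy=11,interpolation=cv2.INTER_CUBIC)
o=np.zeros((550,780,3),np.uint8);o[:,:440]=a;o[:440,450:780]=b
save(dict(image=o),"near3")
E
```

```text
[ 0.5454 -0.0199  0.1715] [ 0.2 -0.7 12.1] 16.05
```

View pics/near3.png

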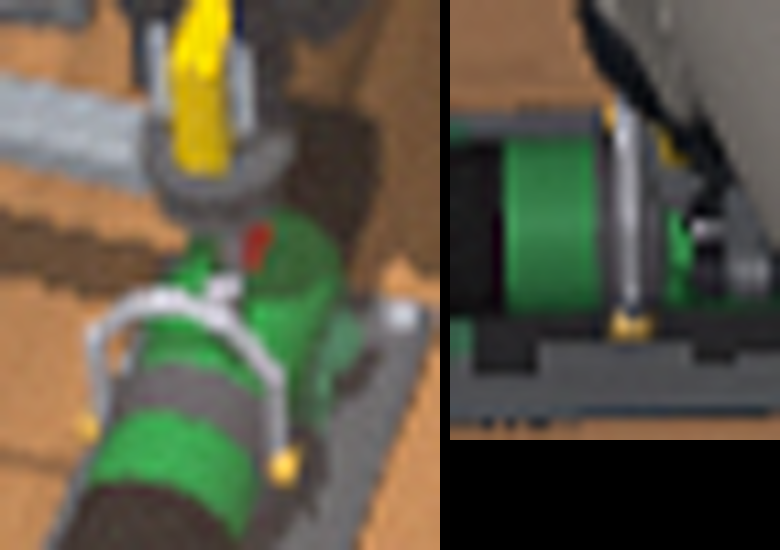

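The bail wire is at top (271,195). The hook tip at side (265,221) sits just behind and below the crown at (262,222). Advancing underneath.

Call:
apply_moves(targets=[{"x":0.1,"y":0.2,"z":0,"ax":0,"ay":0,"az":0},{"x":0.2,"y":0.4,"z":0,"ax":0,"ay":0,"az":0},{"x":0.2,"y":0.6,"z":0,"ax":0,"ay":0,"az":0},{"x":0.2,"y":0.8,"z":0,"ax":0,"ay":0,"az":0},{"x":0.2,"y":1,"z":0,"ax":0,"ay":0,"az":0},{"x":0.2,"y":1.15,"z":0,"ax":0,"ay":0,"az":0},{"x":0.2,"y":1.3,"z":0,"ax":0,"ay":0,"az":0},{"x":0.2,"y":1.45,"z":0,"ax":0,"ay":0,"az":0},{"x":0.2,"y":1.6,"z":0,"ax":0,"ay":0,"az":0},{"x":0.2,"y":1.6,"z":0,"ax":0,"ay":0,"az":0}])

```text
clock: 17.3
position: [0.5474, -0.0039, 0.1715]
ee_rot: [179.8, 0.0, 90.0]
force: [-0.1, -0.4, 11.3]
width: 0.174
grasp_force: 80.9
```

Call:
apply_moves(targets=[{"x":0,"y":0.02,"z":0,"ax":0,"ay":0,"az":0},{"x":0,"y":0.04,"z":0,"ax":0,"ay":0,"az":0},{"x":0,"y":0.06,"z":0,"ax":0,"ay":0,"az":0},{"x":0,"y":0.08,"z":0,"ax":0,"ay":0,"az":0},{"x":0,"y":0.1,"z":0,"ax":0,"ay":0,"az":0},{"x":0,"y":0.12,"z":0,"ax":0,"ay":0,"az":0},{"x":0,"y":0.14,"z":0,"ax":0,"ay":0,"az":0},{"x":0,"y":0.16,"z":0,"ax":0,"ay":0,"az":0},{"x":0,"y":0.18,"z":0,"ax":0,"ay":0,"az":0},{"x":0,"y":0.2,"z":0,"ax":0,"ay":0,"az":0}])

```text
clock: 18.55
position: [0.5474, -0.0022, 0.1715]
ee_rot: [179.8, 0.0, 89.9]
force: [0.1, -0.1, 11.0]
width: 0.178
grasp_force: 81.0
```

Call:
apply_moves(targets=[{"x":0,"y":0.02,"z":0,"ax":0,"ay":0,"az":0},{"x":0,"y":0.04,"z":0,"ax":0,"ay":0,"az":0},{"x":0,"y":0.06,"z":0,"ax":0,"ay":0,"az":0},{"x":0,"y":0.08,"z":0,"ax":0,"ay":0,"az":0},{"x":0,"y":0.1,"z":0,"ax":0,"ay":0,"az":0},{"x":0,"y":0.12,"z":0,"ax":0,"ay":0,"az":0},{"x":0,"y":0.14,"z":0,"ax":0,"ay":0,"az":0},{"x":0,"y":0.16,"z":0,"ax":0,"ay":0,"az":0},{"x":0,"y":0.18,"z":0,"ax":0,"ay":0,"az":0},{"x":0,"y":0.2,"z":0,"ax":0,"ay":0,"az":0}])

```text
clock: 19.8
position: [0.5474, -0.0002, 0.1715]
ee_rot: [179.8, 0.0, 89.9]
force: [-0.5, 0.4, 10.7]
width: 0.174
grasp_force: 81.0
```

Call:
apply_moves(targets=[{"x":0,"y":0.02,"z":0,"ax":0,"ay":0,"az":0},{"x":0,"y":0.04,"z":0,"ax":0,"ay":0,"az":0},{"x":0,"y":0.06,"z":0,"ax":0,"ay":0,"az":0},{"x":0,"y":0.08,"z":0,"ax":0,"ay":0,"az":0},{"x":0,"y":0.1,"z":0,"ax":0,"ay":0,"az":0},{"x":0,"y":0.12,"z":0,"ax":0,"ay":0,"az":0},{"x":0,"y":0.14,"z":0,"ax":0,"ay":0,"az":0},{"x":0,"y":0.15,"z":0,"ax":0,"ay":0,"az":0},{"x":0,"y":0.15,"z":0,"ax":0,"ay":0,"az":0},{"x":0,"y":0.15,"z":0,"ax":0,"ay":0,"az":0}])

```text
clock: 21.05
position: [0.5474, 0.0013, 0.1715]
ee_rot: [179.8, 0.0, 89.9]
force: [-0.2, -0.1, 11.3]
width: 0.173
grasp_force: 81.0
```

Call:
apply_moves(targets=[{"x":0,"y":0.02,"z":0,"ax":0,"ay":0,"az":0},{"x":0,"y":0.04,"z":0,"ax":0,"ay":0,"az":0},{"x":0,"y":0.06,"z":0,"ax":0,"ay":0,"az":0},{"x":0,"y":0.08,"z":0,"ax":0,"ay":0,"az":0},{"x":0,"y":0.1,"z":0,"ax":0,"ay":0,"az":0},{"x":0,"y":0.12,"z":0,"ax":0,"ay":0,"az":0},{"x":0,"y":0.14,"z":0,"ax":0,"ay":0,"az":0},{"x":0,"y":0.15,"z":0,"ax":0,"ay":0,"az":0},{"x":0,"y":0.15,"z":0,"ax":0,"ay":0,"az":0},{"x":0,"y":0.15,"z":0,"ax":0,"ay":0,"az":0}])

```text
clock: 22.3
position: [0.5474, 0.0028, 0.1715]
ee_rot: [179.8, 0.0, 89.9]
force: [0.4, 0.2, 12.2]
width: 0.177
grasp_force: 81.0
```

Call:
apply_moves(targets=[{"x":0,"y":0.02,"z":0,"ax":0,"ay":0,"az":0},{"x":0,"y":0.04,"z":0,"ax":0,"ay":0,"az":0},{"x":0,"y":0.06,"z":0,"ax":0,"ay":0,"az":0},{"x":0,"y":0.08,"z":0,"ax":0,"ay":0,"az":0},{"x":0,"y":0.1,"z":0,"ax":0,"ay":0,"az":0},{"x":0,"y":0.12,"z":0,"ax":0,"ay":0,"az":0},{"x":0,"y":0.14,"z":0,"ax":0,"ay":0,"az":0},{"x":0,"y":0.15,"z":0,"ax":0,"ay":0,"az":0},{"x":0,"y":0.15,"z":0,"ax":0,"ay":0,"az":0},{"x":0,"y":0.15,"z":0,"ax":0,"ay":0,"az":0}])

```text
clock: 23.55
position: [0.5474, 0.0043, 0.1715]
ee_rot: [179.8, 0.0, 89.9]
force: [0.2, 0.0, 11.8]
width: 0.176
grasp_force: 81.0
```

Call:
apply_moves(targets=[{"x":0,"y":0.02,"z":0,"ax":0,"ay":0,"az":0},{"x":0,"y":0.04,"z":0,"ax":0,"ay":0,"az":0},{"x":0,"y":0.06,"z":0,"ax":0,"ay":0,"az":0},{"x":0,"y":0.08,"z":0,"ax":0,"ay":0,"az":0},{"x":0,"y":0.1,"z":0,"ax":0,"ay":0,"az":0},{"x":0,"y":0.12,"z":0,"ax":0,"ay":0,"az":0},{"x":0,"y":0.14,"z":0,"ax":0,"ay":0,"az":0},{"x":0,"y":0.15,"z":0,"ax":0,"ay":0,"az":0},{"x":0,"y":0.15,"z":0,"ax":0,"ay":0,"az":0},{"x":0,"y":0.15,"z":0,"ax":0,"ay":0,"az":0}])

```text
clock: 24.8
position: [0.5474, 0.0059, 0.1715]
ee_rot: [179.8, 0.0, 90.0]
force: [1.1, 0.3, 12.1]
width: 0.172
grasp_force: 81.0
```

Call:
apply_moves(targets=[{"x":0,"y":0.02,"z":0,"ax":0,"ay":0,"az":0},{"x":0,"y":0.04,"z":0,"ax":0,"ay":0,"az":0},{"x":0,"y":0.06,"z":0,"ax":0,"ay":0,"az":0},{"x":0,"y":0.08,"z":0,"ax":0,"ay":0,"az":0},{"x":0,"y":0.1,"z":0,"ax":0,"ay":0,"az":0},{"x":0,"y":0.12,"z":0,"ax":0,"ay":0,"az":0},{"x":0,"y":0.14,"z":0,"ax":0,"ay":0,"az":0},{"x":0,"y":0.15,"z":0,"ax":0,"ay":0,"az":0},{"x":0,"y":0.15,"z":0,"ax":0,"ay":0,"az":0},{"x":0,"y":0.15,"z":0,"ax":0,"ay":0,"az":0}])

```text
clock: 26.05
position: [0.5474, 0.0073, 0.1715]
ee_rot: [179.8, 0.0, 89.9]
force: [0.8, -0.1, 11.3]
width: 0.174
grasp_force: 81.0
```

Call:
apply_moves(targets=[{"x":0,"y":0.02,"z":0,"ax":0,"ay":0,"az":0},{"x":0,"y":0.04,"z":0,"ax":0,"ay":0,"az":0},{"x":0,"y":0.06,"z":0,"ax":0,"ay":0,"az":0},{"x":0,"y":0.08,"z":0,"ax":0,"ay":0,"az":0},{"x":0,"y":0.1,"z":0,"ax":0,"ay":0,"az":0},{"x":0,"y":0.12,"z":0,"ax":0,"ay":0,"az":0},{"x":0,"y":0.14,"z":0,"ax":0,"ay":0,"az":0},{"x":0,"y":0.15,"z":0,"ax":0,"ay":0,"az":0},{"x":0,"y":0.15,"z":0,"ax":0,"ay":0,"az":0},{"x":0,"y":0.15,"z":0,"ax":0,"ay":0,"az":0}])

```text
clock: 27.3
position: [0.5474, 0.008, 0.1714]
ee_rot: [179.8, 0.1, 89.9]
force: [-0.3, -2.2, 11.8]
width: 0.175
grasp_force: 81.0
```

```bash
python3 - <<'E'
from h import *
s=cam("side");t=cam("top")
st=get_state();print(st["position"].round(4),st["force"].round(1),st["clock"])
a=cv2.resize(s["image"][195:245,245:285],None,fx=11,fy=11,interpolation=cv2.INTER_CUBIC)
b=cv2.resize(t["image"][175:215,255:285],None,fx=11,fy=11,interpolation=cv2.INTER_CUBIC)
o=np.zeros((550,780,3),np.uint8);o[:,:440]=a;o[:440,450:780]=b
save(dict(image=o),"near4")
E
```

```text
[0.5474 0.008  0.1714] [-0.3 -1.4 11.4] 27.4
```

View pics/near4.png

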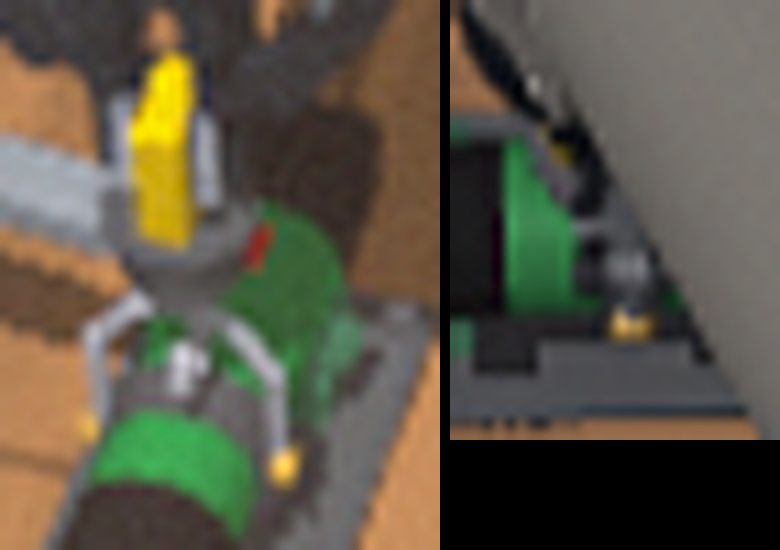

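The tip is through the bail at side (262,228) and the shank touches the wire (Fy ≈ -2 N). I'll ease it back slightly and lift slowly.

Call:
apply_moves(targets=[{"x":0,"y":-0.1,"z":0.2,"ax":0,"ay":0,"az":0},{"x":0,"y":-0.15,"z":0.5,"ax":0,"ay":0,"az":0},{"x":0,"y":-0.15,"z":0.8,"ax":0,"ay":0,"az":0},{"x":0,"y":-0.15,"z":1.1,"ax":0,"ay":0,"az":0},{"x":0,"y":-0.15,"z":1.3,"ax":0,"ay":0,"az":0},{"x":0,"y":-0.15,"z":1.5,"ax":0,"ay":0,"az":0},{"x":0,"y":-0.15,"z":1.65,"ax":0,"ay":0,"az":0},{"x":0,"y":-0.15,"z":1.75,"ax":0,"ay":0,"az":0},{"x":0,"y":-0.15,"z":1.8,"ax":0,"ay":0,"az":0},{"x":0,"y":-0.15,"z":1.8,"ax":0,"ay":0,"az":0}])

```text
clock: 28.65
position: [0.5473, 0.0074, 0.1895]
ee_rot: [179.8, 0.0, 89.9]
force: [-0.4, -0.0, 11.8]
width: 0.175
grasp_force: 80.9
```

Call:
apply_moves(targets=[{"x":0,"y":0,"z":0.1,"ax":0,"ay":0,"az":0},{"x":0,"y":0,"z":0.2,"ax":0,"ay":0,"az":0},{"x":0,"y":0,"z":0.3,"ax":0,"ay":0,"az":0},{"x":0,"y":0,"z":0.4,"ax":0,"ay":0,"az":0},{"x":0,"y":0,"z":0.5,"ax":0,"ay":0,"az":0},{"x":0,"y":0,"z":0.6,"ax":0,"ay":0,"az":0},{"x":0,"y":0,"z":0.7,"ax":0,"ay":0,"az":0},{"x":0,"y":0,"z":0.8,"ax":0,"ay":0,"az":0},{"x":0,"y":0,"z":0.9,"ax":0,"ay":0,"az":0},{"x":0,"y":0,"z":1.0,"ax":0,"ay":0,"az":0}])

```text
clock: 29.9
position: [0.5466, 0.0072, 0.1986]
ee_rot: [179.9, 0.0, 89.9]
force: [0.5, 0.3, 5.6]
width: 0.171
grasp_force: 80.1
```

Call:
apply_moves(targets=[{"x":0,"y":0,"z":0.1,"ax":0,"ay":0,"az":0},{"x":0,"y":0,"z":0.2,"ax":0,"ay":0,"az":0},{"x":0,"y":0,"z":0.3,"ax":0,"ay":0,"az":0},{"x":0,"y":0,"z":0.45,"ax":0,"ay":0,"az":0},{"x":0,"y":0,"z":0.6,"ax":0,"ay":0,"az":0},{"x":0,"y":0,"z":0.75,"ax":0,"ay":0,"az":0},{"x":0,"y":0,"z":0.9,"ax":0,"ay":0,"az":0},{"x":0,"y":0,"z":1.05,"ax":0,"ay":0,"az":0},{"x":0,"y":0,"z":1.2,"ax":0,"ay":0,"az":0},{"x":0,"y":0,"z":1.3,"ax":0,"ay":0,"az":0}])

```text
clock: 31.15
position: [0.5465, 0.0072, 0.2116]
ee_rot: [179.9, 0.0, 90.0]
force: [0.4, -0.3, 6.2]
width: 0.172
grasp_force: 80.1
```

The hook now carries about 5.5 N, so the grinder is on it. Continuing up.

Call:
apply_moves(targets=[{"x":0,"y":0,"z":0.2,"ax":0,"ay":0,"az":0},{"x":0,"y":0,"z":0.4,"ax":0,"ay":0,"az":0},{"x":0,"y":0,"z":0.65,"ax":0,"ay":0,"az":0},{"x":0,"y":0,"z":0.9,"ax":0,"ay":0,"az":0},{"x":0,"y":0,"z":1.2,"ax":0,"ay":0,"az":0},{"x":0,"y":0,"z":1.5,"ax":0,"ay":0,"az":0},{"x":0,"y":0,"z":1.8,"ax":0,"ay":0,"az":0},{"x":0,"y":0,"z":2.1,"ax":0,"ay":0,"az":0},{"x":0,"y":0,"z":2.4,"ax":0,"ay":0,"az":0},{"x":0,"y":0,"z":2.7,"ax":0,"ay":0,"az":0}])

```text
clock: 32.4
position: [0.5464, 0.0071, 0.2386]
ee_rot: [179.9, 0.0, 89.9]
force: [0.2, -0.6, 5.9]
width: 0.174
grasp_force: 80.1
```

Call:
apply_moves(targets=[{"x":0,"y":0,"z":0.3,"ax":0,"ay":0,"az":0},{"x":0,"y":0,"z":0.6,"ax":0,"ay":0,"az":0},{"x":0,"y":0,"z":0.9,"ax":0,"ay":0,"az":0},{"x":0,"y":0,"z":1.2,"ax":0,"ay":0,"az":0},{"x":0,"y":0,"z":1.5,"ax":0,"ay":0,"az":0},{"x":0,"y":0,"z":1.8,"ax":0,"ay":0,"az":0},{"x":0,"y":0,"z":2.1,"ax":0,"ay":0,"az":0},{"x":0,"y":0,"z":2.4,"ax":0,"ay":0,"az":0},{"x":0,"y":0,"z":2.7,"ax":0,"ay":0,"az":0},{"x":0,"y":0,"z":3.0,"ax":0,"ay":0,"az":0}])

```text
clock: 33.65
position: [0.5461, 0.0072, 0.2683]
ee_rot: [179.9, 0.0, 89.9]
force: [-0.3, -0.4, 5.0]
width: 0.173
grasp_force: 79.9
```

Call:
apply_moves(targets=[{"x":0,"y":0,"z":0.3,"ax":0,"ay":0,"az":0},{"x":0,"y":0,"z":0.6,"ax":0,"ay":0,"az":0},{"x":0,"y":0,"z":0.9,"ax":0,"ay":0,"az":0},{"x":0,"y":0,"z":1.2,"ax":0,"ay":0,"az":0},{"x":0,"y":0,"z":1.4,"ax":0,"ay":0,"az":0},{"x":0,"y":0,"z":1.6,"ax":0,"ay":0,"az":0},{"x":0,"y":0,"z":1.8,"ax":0,"ay":0,"az":0},{"x":0,"y":0,"z":1.9,"ax":0,"ay":0,"az":0},{"x":0,"y":0,"z":2.0,"ax":0,"ay":0,"az":0},{"x":0,"y":0,"z":2.0,"ax":0,"ay":0,"az":0}])

```text
clock: 34.9
position: [0.5458, 0.0073, 0.2879]
ee_rot: [180.0, 0.0, 89.9]
force: [-0.5, 0.0, 4.8]
width: 0.174
grasp_force: 79.9
```

Call:
apply_moves(targets=[{"x":0,"y":0,"z":0.05,"ax":0,"ay":0,"az":0},{"x":0,"y":0,"z":0.1,"ax":0,"ay":0,"az":0},{"x":0,"y":0,"z":0.15,"ax":0,"ay":0,"az":0},{"x":0,"y":0,"z":0.2,"ax":0,"ay":0,"az":0},{"x":0,"y":0,"z":0.25,"ax":0,"ay":0,"az":0},{"x":0,"y":0,"z":0.3,"ax":0,"ay":0,"az":0},{"x":0,"y":0,"z":0.35,"ax":0,"ay":0,"az":0},{"x":0,"y":0,"z":0.4,"ax":0,"ay":0,"az":0},{"x":0,"y":0,"z":0.4,"ax":0,"ay":0,"az":0},{"x":0,"y":0,"z":0.4,"ax":0,"ay":0,"az":0}])

```text
clock: 36.15
position: [0.5453, 0.0072, 0.2912]
ee_rot: [-179.9, -0.0, 89.9]
force: [-0.6, -0.4, -2.2]
width: 0.176
grasp_force: 78.9
```

```bash
python3 - <<'E'
from h import *
s=cam("side");t=cam("top")
for i in range(3):
  st=get_state();print(st["position"].round(4),st["force"].round(1),st["clock"]);cam("top")
a=cv2.resize(s["image"][120:290,190:340],None,fx=2.6,fy=2.6,interpolation=cv2.INTER_CUBIC)
b=cv2.resize(t["image"][120:290,210:360],None,fx=2.6,fy=2.6,interpolation=cv2.INTER_CUBIC)
save(dict(image=np.hstack([a,b])),"home")
E
```

```text
[0.5453 0.0072 0.2913] [ 0.2  0.5 -2.6] 36.25
[0.5454 0.0072 0.2913] [ 0.7  0.5 -2.7] 36.3
[0.5454 0.0072 0.2914] [ 0.6 -0.2 -3.3] 36.35
```

View pics/home.png

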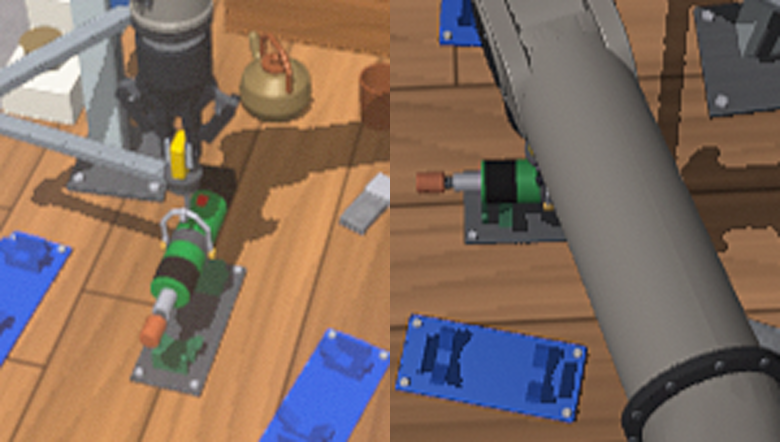

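The picture shows the grinder hanging level at side (260,218), clear of the cradle. The Z force has changed sign, so the hook is against its stop. I'll settle, open halfway and withdraw upward.

Call:
apply_moves(targets=[{"x":0,"y":0,"z":-0.03,"ax":0,"ay":0,"az":0},{"x":0,"y":0,"z":-0.05,"ax":0,"ay":0,"az":0},{"x":0,"y":0,"z":-0.05,"ax":0,"ay":0,"az":0},{"x":0,"y":0,"z":-0.05,"ax":0,"ay":0,"az":0},{"x":0,"y":0,"z":-0.05,"ax":0,"ay":0,"az":0},{"x":0,"y":0,"z":-0.05,"ax":0,"ay":0,"az":0},{"x":0,"y":0,"z":-0.05,"ax":0,"ay":0,"az":0},{"x":0,"y":0,"z":-0.05,"ax":0,"ay":0,"az":0},{"x":0,"y":0,"z":-0.05,"ax":0,"ay":0,"az":0},{"x":0,"y":0,"z":-0.05,"ax":0,"ay":0,"az":0}], squeeze=30)

```text
clock: 37.65
position: [0.5458, 0.0072, 0.2913]
ee_rot: [-180.0, -0.0, 89.9]
force: [-0.4, 0.2, -3.4]
width: 0.172
grasp_force: 78.8
```

Call:
apply_moves(targets=[{"x":0,"y":0,"z":0,"ax":0,"ay":0,"az":0},{"x":0,"y":0,"z":0,"ax":0,"ay":0,"az":0},{"x":0,"y":0,"z":0,"ax":0,"ay":0,"az":0},{"x":0,"y":0,"z":0,"ax":0,"ay":0,"az":0},{"x":0,"y":0,"z":0,"ax":0,"ay":0,"az":0},{"x":0,"y":0,"z":0,"ax":0,"ay":0,"az":0},{"x":0,"y":0,"z":0,"ax":0,"ay":0,"az":0},{"x":0,"y":0,"z":0.3,"ax":0,"ay":0,"az":0},{"x":0,"y":0,"z":0.8,"ax":0,"ay":0,"az":0},{"x":0,"y":0,"z":1.5,"ax":0,"ay":0,"az":0}], hand=0)

```text
clock: 38.9
position: [0.5458, 0.0072, 0.3068]
ee_rot: [180.0, 0.0, 89.9]
force: [-0.9, -0.2, 0.2]
width: 0.498
grasp_force: 0.0
```

Call:
apply_moves(targets=[{"x":0,"y":0,"z":1,"ax":0,"ay":0,"az":0},{"x":0,"y":0,"z":2,"ax":0,"ay":0,"az":0},{"x":0,"y":0,"z":3,"ax":0,"ay":0,"az":0},{"x":0,"y":0,"z":4,"ax":0,"ay":0,"az":0},{"x":0,"y":0,"z":5,"ax":0,"ay":0,"az":0},{"x":0,"y":0,"z":6,"ax":0,"ay":0,"az":0},{"x":-2,"y":0,"z":7,"ax":0,"ay":0,"az":0},{"x":-4,"y":0,"z":8,"ax":0,"ay":0,"az":0},{"x":-6,"y":0,"z":8,"ax":0,"ay":0,"az":0},{"x":-8,"y":0,"z":8,"ax":0,"ay":0,"az":0}])

```text
clock: 40.15
position: [0.4652, 0.0074, 0.3868]
ee_rot: [180.0, -0.0, 89.9]
force: [0.4, -0.0, -0.2]
width: 0.502
grasp_force: 0.0
```

Call:
apply_moves(targets=[{"x":0,"y":0,"z":0,"ax":0,"ay":0,"az":0},{"x":0,"y":0,"z":0,"ax":0,"ay":0,"az":0},{"x":0,"y":0,"z":0,"ax":0,"ay":0,"az":0},{"x":0,"y":0,"z":0,"ax":0,"ay":0,"az":0},{"x":0,"y":0,"z":0,"ax":0,"ay":0,"az":0},{"x":0,"y":0,"z":0,"ax":0,"ay":0,"az":0},{"x":0,"y":0,"z":0,"ax":0,"ay":0,"az":0},{"x":0,"y":0,"z":0,"ax":0,"ay":0,"az":0},{"x":0,"y":0,"z":0,"ax":0,"ay":0,"az":0},{"x":0,"y":0,"z":0,"ax":0,"ay":0,"az":0}])

```text
clock: 41.4
position: [0.4657, 0.0072, 0.3863]
ee_rot: [180.0, 0.0, 89.9]
force: [-0.1, 1.2, 0.1]
width: 0.503
grasp_force: 0.0
```

The gripper is clear. Before handing in I'll compare frames over time to confirm the grinder hangs still.

```bash
python3 - <<'E'
from h import *
def m():
    s=cam("side");h=cv2.cvtColor(s["image"],cv2.COLOR_RGB2HSV);r=[]
    for lo,hi in(((45,120,30),(75,255,255)),((22,150,120),(32,255,255)),((5,120,120),(12,200,255))):
        k=cv2.inRange(h,lo,hi);k[:160]=0;k[270:]=0;k[:,:235]=0;k[:,290:]=0
        p=np.argwhere(k);r+=list(p.mean(0).round(2)) if len(p) else [0,0]
    return r
for i in range(30):
    r=m()
    if i%5==0 or i==29:print(*r)
print(get_state()["clock"])
E
```

```text
216.14 262.28 178.95 258.81 242.42 249.42
216.18 262.26 178.94 258.86 242.84 249.35
216.45 262.18 178.88 258.84 244.16 249.2
216.18 262.32 178.88 258.84 242.38 249.02
216.16 262.25 178.88 258.84 241.71 249.21
216.36 262.19 178.88 258.84 244.37 248.39
216.4 262.16 178.96 258.85 244.91 248.04
42.9
```

There is a slight residual rocking, so I'll wait longer and recheck.

Call:
apply_moves(targets=[{"x":0,"y":0,"z":0,"ax":0,"ay":0,"az":0},{"x":0,"y":0,"z":0,"ax":0,"ay":0,"az":0},{"x":0,"y":0,"z":0,"ax":0,"ay":0,"az":0},{"x":0,"y":0,"z":0,"ax":0,"ay":0,"az":0},{"x":0,"y":0,"z":0,"ax":0,"ay":0,"az":0},{"x":0,"y":0,"z":0,"ax":0,"ay":0,"az":0},{"x":0,"y":0,"z":0,"ax":0,"ay":0,"az":0},{"x":0,"y":0,"z":0,"ax":0,"ay":0,"az":0},{"x":0,"y":0,"z":0,"ax":0,"ay":0,"az":0},{"x":0,"y":0,"z":0,"ax":0,"ay":0,"az":0}])

```text
clock: 44.15
position: [0.4658, 0.0072, 0.3863]
ee_rot: [180.0, -0.0, 89.9]
force: [0.4, -0.0, 0.8]
width: 0.502
grasp_force: 0.0
```

Call:
apply_moves(targets=[{"x":0,"y":0,"z":0,"ax":0,"ay":0,"az":0},{"x":0,"y":0,"z":0,"ax":0,"ay":0,"az":0},{"x":0,"y":0,"z":0,"ax":0,"ay":0,"az":0},{"x":0,"y":0,"z":0,"ax":0,"ay":0,"az":0},{"x":0,"y":0,"z":0,"ax":0,"ay":0,"az":0},{"x":0,"y":0,"z":0,"ax":0,"ay":0,"az":0},{"x":0,"y":0,"z":0,"ax":0,"ay":0,"az":0},{"x":0,"y":0,"z":0,"ax":0,"ay":0,"az":0},{"x":0,"y":0,"z":0,"ax":0,"ay":0,"az":0},{"x":0,"y":0,"z":0,"ax":0,"ay":0,"az":0}])

```text
clock: 45.4
position: [0.4658, 0.0072, 0.3863]
ee_rot: [180.0, 0.0, 89.9]
force: [0.2, 0.9, 0.7]
width: 0.496
grasp_force: 0.0
```

Call:
apply_moves(targets=[{"x":0,"y":0,"z":0,"ax":0,"ay":0,"az":0},{"x":0,"y":0,"z":0,"ax":0,"ay":0,"az":0},{"x":0,"y":0,"z":0,"ax":0,"ay":0,"az":0},{"x":0,"y":0,"z":0,"ax":0,"ay":0,"az":0},{"x":0,"y":0,"z":0,"ax":0,"ay":0,"az":0},{"x":0,"y":0,"z":0,"ax":0,"ay":0,"az":0},{"x":0,"y":0,"z":0,"ax":0,"ay":0,"az":0},{"x":0,"y":0,"z":0,"ax":0,"ay":0,"az":0},{"x":0,"y":0,"z":0,"ax":0,"ay":0,"az":0},{"x":0,"y":0,"z":0,"ax":0,"ay":0,"az":0}])

```text
clock: 46.65
position: [0.4658, 0.0072, 0.3863]
ee_rot: [180.0, -0.0, 89.9]
force: [0.3, -0.5, 1.0]
width: 0.498
grasp_force: 0.0
```

```bash
python3 - <<'E'
from h import *
g=[]
for i in range(40):
    im=cam("side")["image"][150:280,225:300]
    h=cv2.cvtColor(im,cv2.COLOR_RGB2HSV);p=np.argwhere(cv2.inRange(h,(45,120,30),(75,255,255)));g.append(p.mean(0))
    if i in(0,39):f=im.astype(int)
g=np.array(g);print(g.std(0),np.ptp(g,0),"max step",np.abs(np.diff(g,axis=0)).max(0));print(g[:,0].round(2));print(get_state()["clock"])
E
```

```text
[0.22441851 0.1173793 ] [1.06221056 0.49768447] max step [0.83678558 0.37472539]
[66.39 66.29 66.28 66.19 66.21 65.86 66.7  66.62 66.33 66.4  66.43 66.16
 65.97 66.22 65.64 66.17 66.55 66.25 66.4  66.07 66.11 66.14 65.91 65.97
 66.07 65.98 66.35 66.49 66.28 66.34 66.22 66.46 66.29 66.3  66.56 66.49
 66.57 65.94 66.35 66.12]
48.65
```

The remaining variation is incoherent image noise of about 0.2 px, with no swing. Handing in.

```bash
python3 -c "
from workcell import *
print(hand_in())"
```

```text
the job is handed in; nothing more can be done
None
```

The grinder is hanging still on the balancer hook, which is home at its stop, and the arm is clear; I handed the job in at about 49 s and no verdict came back.

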